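# Gauge the blind bore of a knife block

## Robot

A 6-joint arm with a two-finger parallel gripper is mounted at the origin on a cart in front of the work surface, level with it; the furniture and walls round the work are solid. World frame = base frame: x ahead of the robot, y to its left, z up, the work surface at z = 0. Lengths are in m, angles in rad, forces in N, time in s.
With the tool pointing down it reaches from about 0.35 to 0.8 m from the base axis. Payload 7.3 kg.
Tool frame: the origin (TCP) lies between the finger pads; the fingertips stand 25 mm ahead of it and the grasp point (between the pads) lies 6 mm ahead of it (r.tip_extent is the distance from the TCP to the fingertips, in m); z points along the fingers, y is the line along which they close (so a half turn about z gives the same grasp; the last joint's range is limited). The gripper opens to 85 mm and grips with 20 to 120 N. Pads are 22 mm wide; open, the fingers measure 114 mm over their backs; the gripper's body (76 mm by 85 mm) begins 54 mm behind the grasp point. The pads swing forward as they close: fully open they stand 13 mm farther back than shut.
Start: joints at [-1.419, 0.342, 1.524, -0, 1.275, -0.146], TCP at [0.154, -0.502, 0.256] pointing down, gripper open.
Joint ranges: [-2.53, 2.53], [-0.77, 2.02], [0.04, 2.7], [-1, 4.14], [0.28, 2.66], [-3.11, 3.11]. Speed limits (rad/s): [2.57, 2.57, 3.14, 3.14, 3.14, 3.14].

## Interface

Orientations are given as a unit quaternion [x, y, z, w].
In Python, from workcell import r, command_gripper, optics gives the robot as it stands. The module is installed in compiled form; this text tells all that it offers. Calls block until the motion is done:
- r.reach(position, orientation): joint-space move of the TCP to a pose.
- r.move_straight(position, orientation=None, speed=0.15, max_force=None): straight line of the TCP; orientation=None keeps the orientation; speed is the mean speed in m/s. With max_force (N) it stops when the force on the tool has changed by that much, and returns True; else False.
- r.movej(angles): joint-space move.
- command_gripper(opening, force=None): finger opening in m; force is the grip in N (None keeps the last); returns when the fingers have stopped.
- r.hold(seconds).
- r.solve_ik(position, orientation): joint angles nearest the present ones, or None.
- r.read_state(): the state.
- optics.get_image(name): name is "side" or "top" or "wrist"; returns (picture, depth): 420x560x3 uint8, red, green, blue; 420x560 float32, m along the optical axis (not along the pixel's ray), 0 where there is no reading.
- optics.camera_model(name): a dict with "K" (3x3 intrinsics, pixels), "R" (3x3) and "t" (3): a world point X has camera coordinates R X + t; the wrist camera has in their place "tool_from_camera" (4x4, takes a point from camera to tool coordinates, whose origin is the TCP and whose axes are the flange's). Camera axes: x right, y down, z forward; pixel columns grow to the right and rows downward; lengths in m; the calibration is good to about 2 mm. A picture is of the moment at which its call begins: read the wrist's pose just before it. camera_model takes no time and is no camera call.
A pose or a line that the arm cannot do raises r.PlanningError and nothing moves.
- r.finish_job(): hands the job in; it is judged then, once.
The state is a dict: "time_s": time; "joint_positions": joint angles; "dq": joint speeds; "tau": joint torques, N m; "eef_pos": TCP position; "eef_rot": TCP orientation; "contact_force": force on the tool from outside, world axes, zero at the start; "torque": the same for the moment, N m; "grip_width": finger opening in m; "grip_force": force on a finger pad.
Only numpy, scipy, OpenCV 4.12 (cv2) and the standard library are available. Lean on these libraries where they do the work, as an engineer would, in place of code of your own. Each camera call takes 0.05 s, during which the arm holds its last target. There are 200 camera calls.

## Task

Take the depth gauge out of its wooden rest and lower its rod into the round bore of the knife block, letting the block's top push the sliding stop up, until the rod stands on the bottom of the bore. Keep it gently but firmly pressed down on the bottom for about a second, then let go and leave the gauge standing upright in the bore with its stop flush on the block, so that the depth can be read. Leave the other things where they are.

Things in the scene. Friction and masses are not known exactly. Their poses are not given: they have to be found in the camera images.
- gauge: depth gauge, loose, 0.16 kg, 130 mm long: a steel rod 12 mm thick, ringed with fine marks, with a cylindrical aluminium grip (22 mm in diameter, 88 to 130 mm above the foot) on top. Origin: centre of the rod's flat foot; z up along the rod. At the start it stands upright in its rest
- gauge_tip (a point): centre of the rod's flat foot, which tapers from 12 to 7 mm thick over its last 6 mm; at the start it is 30 mm down in the hole of the rest
- gauge_grip (a point): middle of the grip, on the rod's axis, 109 mm above the foot: the place to take it
- stop_face (a point): centre of the underside of the sliding stop, a dark steel disc on the rod, 34 mm in diameter, 10 mm thick, with a small thumb screw. It stays where it is on the rod; about 4 N along the rod moves it, as when the block's top pushes it while the rod goes down. At the start its underside is 30 mm above the foot and lies on the rest
- stop (a joint): position of the stop on the rod, m: underside of the stop above the foot = 0.030 + value; grows as the stop moves up towards the grip (at most 0.044)
- rest: light wooden foot 70 x 70 x 42 mm high, fixed, in which the gauge stands at the start; one hole in its middle, 14 mm in diameter, 30 mm deep. Origin: centre of the underside. (Mind the room: a wall cabinet hangs behind the left half of the work, its front at about x = 0.6, its underside 0.52 m up, and a rack of pans stands behind the middle: draw the arm in before swinging it across)
- block: brown wooden knife block 90 (x) x 120 (y) x 72 mm high, fixed. Origin: centre of the underside. In its top a round bore, 30 mm from the middle towards its +y end, and two blade slots running along x on the other side
- bore_mouth (a point): centre of the mouth of the round bore, in the block's top, 72 mm above the worktop. The bore is vertical, 14 mm in diameter, blind, with a hard floor; its depth is not known: 40 to 58 mm, different every time. It bears 30 N at most; a press of 6 to 20 N on its floor, beyond the 4 N that moves the stop, is right
- mug: white dotted mug 91 mm high, bystander. Origin: centre of the underside
- lemon: yellow lemon 70 mm long, lying on the worktop between the rest and the block, bystander. Origin: underside
- tape_roll: roll of black tape 58 mm across, 19 mm high, lying near the front edge, bystander. Origin: centre of the underside
- shaker: shaker 44 mm across, 90 mm high, behind the work, bystander. Origin: centre of the underside
Mind the look-alikes: they are no part of the job. What is shaped like the gauge but orange or yellow is not meant.

How it is judged:
By the outcome, as a careful person would: the job done as asked, in the order asked, and still so for the second after the job is handed in, with the robot touching nothing.
It also fails if it takes over 53 s, if anything falls off the work surface, if the arm or the gripper's body presses on something with over 40 N, if the wrist force passes 120 N, or if a joint passes its speed limit or range.

## Working session

There is one attempt and no reset: what is moved stays moved. The work goes in short steps, each a Python script; the robot and the scene stay as the last script left them, time stands still between calls to the robot, and variables do not carry over. Pictures are saved under pics/ and viewed, at most 10 in all, crops included, and the job is handed in when it is done.

```bash
mkdir -p pics; cat > h.py <<'E'
import numpy as np, cv2
from workcell import r, command_gripper, optics
def snap(n,f):
    im,d=optics.get_image(n); cv2.imwrite(f'pics/{f}.png',im[:,:,::-1]); np.save(f'pics/{f}.npy',d); return im,d
def world(n,d):
    m=optics.camera_model(n);K=m['K'];v,u=np.mgrid[:d.shape[0],:d.shape[1]]
    p=np.stack([(u-K[0,2])/K[0,0]*d,(v-K[1,2])/K[1,1]*d,d],-1)
    return (p-m['t'])@m['R']
E
python3 - <<'E'
from h import *
print({k:v for k,v in r.read_state().items()})
a,_=snap('top','top0');b,_=snap('side','side0')
for n in('top','side'):
    print(optics.camera_model(n))
E
```

```text
{'time_s': 0.0, 'joint_positions': array([-1.41900934e+00,  3.42717989e-01,  1.52503878e+00, -7.88172818e-06,
        1.27540495e+00, -1.45994428e-01]), 'dq': array([ 9.11043691e-05,  5.38069951e-04,  4.61143545e-04, -7.54585651e-05,
       -1.05075398e-05,  5.79785872e-04]), 'tau': array([-2.95026975e-04, -4.33682692e+01, -2.46012533e+01, -2.04577100e-04,
        8.00377456e-03, -1.00771069e-05]), 'eef_pos': array([ 0.15399978, -0.50151406,  0.2556208 ]), 'eef_rot': array([ 9.88935765e-01,  1.48342295e-01, -6.04147994e-06, -7.84517144e-04]), 'contact_force': array([-0.13175898, -0.35867747, -0.70028883]), 'torque': array([ 0.02143713, -0.00382028, -0.02879644]), 'grip_force': 0.0, 'grip_width': 0.08528322991986033}
{'K': array([[492.99821259,   0.        , 276.22570085],
       [  0.        , 492.99821259, 209.43570357],
       [  0.        ,   0.        ,   1.        ]]), 'R': array([[ 9.78564714e-04, -9.99983636e-01, -5.63651452e-03],
       [-9.83315425e-01,  6.30942202e-05, -1.81908689e-01],
       [ 1.81906068e-01,  5.72048109e-03, -9.83299272e-01]]), 't': array([-0.08186603,  0.50776108,  1.15976541])}
{'K': array([[488.63386307,   0.        , 282.85540512],
       [  0.        , 488.63386307, 213.84385923],
       [  0.        ,   0.        ,   1.        ]]), 'R': array([[ 0.96650316, -0.25660249, -0.00517623],
       [-0.13226198, -0.48068333, -0.86686233],
       [ 0.21995091,  0.83850981, -0.49852071]]), 't': array([-0.5078447 ,  0.11642703,  1.21036538])}
```

View pics/top0.png

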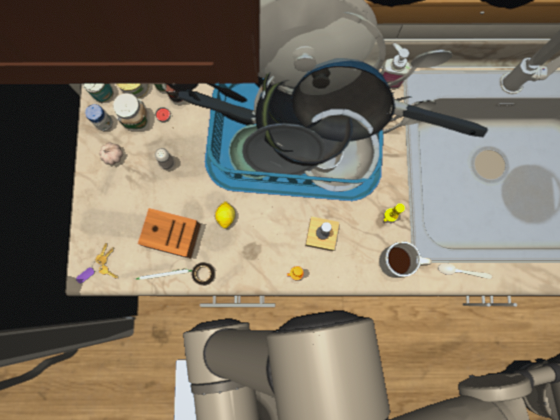

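View pics/side0.png

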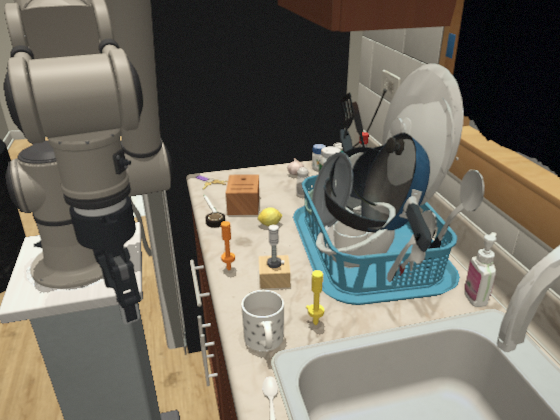

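The top view shows the rest and gauge at about (324,232) and the block at (169,232), with its bore near (155,229). The lemon is at (225,215), and the orange and yellow decoys are at (297,272) and (395,212). Next I'll measure the gauge and the bore from depth.

```bash
python3 - <<'E'
from h import *
im=cv2.imread('pics/top0.png');d=np.load('pics/top0.npy');P=world('top',d)
def reg(v0,v1,u0,u1,zlo,zhi):
    q=P[v0:v1,u0:u1];m=(q[...,2]>zlo)&(q[...,2]<zhi);return q[m],m
for nm,a in dict(rest=(210,260,300,350,.036,.047),grip=(210,260,300,350,.132,.152),stop=(210,260,300,350,.048,.056),block=(200,265,130,210,.066,.078),lemon=(195,235,210,240,.01,.07)).items():
    q,m=reg(*a)
    if len(q)<4: print(nm,len(q));continue
    rc=cv2.minAreaRect((q[:,:2]*1000).astype(np.float32));print(nm,len(q),q.mean(0).round(4),q[:,2].max().round(4),rc)
# bore: dark blob in block
g=cv2.cvtColor(im,cv2.COLOR_BGR2GRAY)[205:260,135:205]
n,l,s,c=cv2.connectedComponentsWithStats((g<60).astype(np.uint8))
K=optics.camera_model('top');R,t,Km=K['R'],K['t'],K['K']
for i in range(1,n):
    if s[i,4]>8:
        uv=c[i]+[135,205];ray=R.T@np.linalg.inv(Km)@[*uv,1];o=-R.T@t
        print(uv.round(1),s[i],(o+ray*(.072-o[2])/ray[2]).round(4))
cv2.imwrite('pics/crop.png',np.hstack([cv2.resize(im[205:260,135:205],None,fx=5,fy=5),cv2.resize(im[205:260,290:360],None,fx=5,fy=5)]))
E
```

```text
rest 626 [ 0.4491 -0.1932  0.0408] 0.047 ((451.30230712890625, -194.329345703125), (70.23912811279297, 70.38206481933594), 78.732666015625)
grip 78 [ 0.4513 -0.1942  0.14  ] 0.1442 ((451.3820495605469, -194.8736114501953), (20.575376510620117, 20.317684173583984), 86.35723876953125)
stop 71 [ 0.4469 -0.1914  0.0509] 0.0553 ((448.0490417480469, -191.71481323242188), (32.688106536865234, 25.46528434753418), 54.69732666015625)
block 1738 [0.4493 0.1785 0.0707] 0.0779 ((449.7821350097656, 178.21351623535156), (121.89163970947266, 90.28668975830078), 75.74956512451172)
lemon 417 [0.4958 0.0442 0.0409] 0.0544 ((498.2529296875, 45.38792419433594), (54.76070785522461, 54.77435302734375), 46.438907623291016)
[193.3 240.1] [ 52  17  13  36 134] [0.4293 0.1145 0.072 ]
[154.7 228.5] [18 22  4  4 14] [0.4569 0.2074 0.072 ]
```

View pics/crop.png

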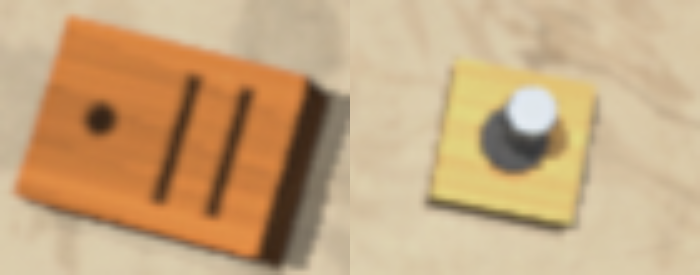

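The crop shows the bore as a dark disc at crop (100,119), on the end away from the slots. The gauge's aluminium grip is at (530,110). The measured 30 mm offset, the 42 and 72 mm heights and the sizes all fit, so I'll take wrist views above both to get a precise relative offset.

```bash
cat >> h.py <<'E'
Q=np.array([1.,0,0,0]); REST=np.array([.4513,-.1943]); BORE=np.array([.4570,.2073])
E
python3 - <<'E'
from h import *
P=world('top',np.load('pics/top0.npy'))
q=P[(P[...,1]>-.35)&(P[...,1]<.3)&(P[...,0]>.4)&(P[...,0]<.66)&(P[...,2]>.1)]
for x in np.arange(.4,.66,.02):
    s=q[(q[:,0]>=x)&(q[:,0]<x+.02)]
    if len(s): print(x.round(2),len(s),s[:,2].max().round(3),s[:,1].min().round(2),s[:,1].max().round(2))
m=optics.camera_model('wrist');print(m)
# pose that puts the bore on the optical axis-ish
r.reach([.40,-.1943,.31],Q); print(r.read_state()['eef_pos'])
snap('wrist','w_rest')
r.move_straight([.40,.2073,.34],Q,speed=.3);s=r.read_state();print(s['eef_pos'],s['eef_rot'],s['time_s'],s['contact_force'])
snap('wrist','w_bore')
cv2.imwrite('pics/w.png',np.hstack([cv2.resize(cv2.imread(f'pics/{f}.png'),(400,300)) for f in('w_rest','w_bore')]))
E
```

```text
0.44 97 0.144 -0.21 -0.18
0.46 3 0.143 -0.2 -0.19
0.54 103 0.122 -0.28 -0.22
0.56 468 0.129 -0.31 -0.0
0.58 736 0.194 -0.32 0.06
0.6 9048 0.736 -0.33 0.3
0.62 14872 0.73 -0.33 0.3
0.64 1211 0.691 -0.33 0.08
{'K': array([[302.31580736,   0.        , 278.7300723 ],
       [  0.        , 302.31580736, 210.8673544 ],
       [  0.        ,   0.        ,   1.        ]]), 'tool_from_camera': array([[-1.14872641e-03, -9.52738761e-01, -3.03788632e-01,
         7.71149298e-02],
       [ 9.99998635e-01, -1.45514851e-03,  7.82292411e-04,
        -8.59706201e-04],
       [-1.18737788e-03, -3.03787319e-01,  9.52739133e-01,
        -1.17590897e-01],
       [ 0.00000000e+00,  0.00000000e+00,  0.00000000e+00,
         1.00000000e+00]])}
[ 0.39982937 -0.19490579  0.30984365]
[0.39996901 0.2064575  0.33989323] [ 9.99999846e-01 -4.90896757e-04 -1.32940095e-04  2.21216733e-04] 3.1167 [-0.43631809 -0.1395654   0.75350961]
```

View pics/w.png

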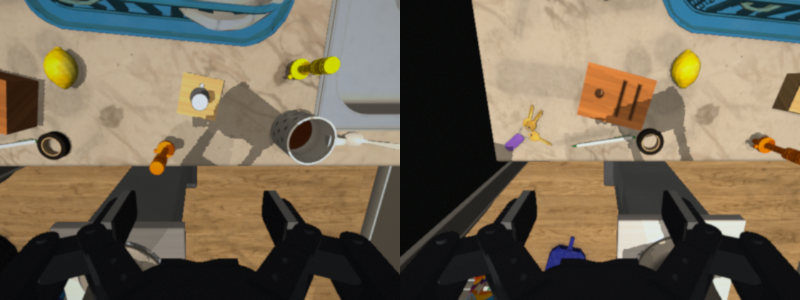

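The left view has the rest at about (200,95). In the right view the bore is at about (599,93). I'll turn both into world coordinates.

```bash
python3 - <<'E'
from h import *
from scipy.spatial.transform import Rotation as Ro
m=optics.camera_model('wrist');K=m['K'];T=m['tool_from_camera']
def tr(p,e,q): return (p@T[:3,:3].T+T[:3,3])@Ro.from_quat(q).as_matrix().T+e
qr=[9.99999846e-01,-4.9e-04,-1.3e-04,2.2e-04]
v,u=np.mgrid[:420,:560]
def cloud(f,e):
    d=np.load(f'pics/{f}.npy');return tr(np.stack([(u-K[0,2])/K[0,0]*d,(v-K[1,2])/K[1,1]*d,d],-1),np.array(e),qr)
er=[.39982937,-.19490579,.30984365];eb=[.39996901,.2064575,.33989323]
P=cloud('w_rest',er)
def rect(P,c,h,lo,hi):
    m=(abs(P[...,:2]-c)<h).all(-1)&(P[...,2]>lo)&(P[...,2]<hi);q=P[m]
    print(len(q),np.median(q[:,2]).round(4),cv2.minAreaRect((q[:,:2]*1000).astype(np.float32)))
rect(P,REST,.06,.036,.048);rect(P,REST,.02,.132,.152)
P=cloud('w_bore',eb);rect(P,[.45,.178],.09,.066,.078)
im=cv2.imread('pics/w_bore.png');g=cv2.cvtColor(im,cv2.COLOR_BGR2GRAY)
x0,y0=262,118;c=g[y0:146,x0:298];print(c[::3,::3])
n,l,s,cc=cv2.connectedComponentsWithStats((c<65).astype(np.uint8))
for i in range(1,n):
    uv=cc[i]+[x0,y0];a=np.linalg.inv(K)@[*uv,1]
    o=tr(np.zeros(3),np.array(eb),qr);ray=tr(a,np.array(eb),qr)-o
    print(uv,s[i],(o+ray*(.072-o[2])/ray[2]).round(4))
E
```

```text
2532 0.0419 ((452.14178466796875, -195.21200561523438), (70.1020278930664, 70.05525207519531), 78.58988952636719)
462 0.1418 ((452.0513916015625, -195.44479370117188), (21.50548553466797, 22.066326141357422), 89.74700927734375)
6733 0.0718 ((450.7418518066406, 177.61468505859375), (120.08419799804688, 90.05892944335938), 75.4535903930664)
[[129 135 142 144 145 146 146 144 143 143 142 142]
 [132 131 132 134 137 139 141 143 143 144 144 143]
 [131 131 131 131 120  98  98 127 139 140 141 142]
 [133 132 132 129  79  62  74 106 131 138 138 138]
 [134 133 133 122  60  66  80 103 114 129 130 138]
 [138 138 137 131  69  59  60  66 123 132 130 129]
 [134 135 136 136 117  78  72 111 131 132 131 132]
 [130 131 132 133 134 131 132 136 137 137 135 134]
 [132 129 128 136 134 133 133 134 134 135 136 137]
 [140 138 136 135 134 136 138 138 135 133 134 134]]
[277.27906977 131.46511628] [12  8  9 10 43] [0.4569 0.2083 0.072 ]
```

Both cameras give the same rest-to-bore vector, about (6.0, 401.8) mm. Next is the grasp and lift.

```bash
cat >> h.py <<'E'
def st(l=''):
    s=r.read_state();print(l,s['time_s'],s['eef_pos'].round(4),s['contact_force'].round(1),s['torque'].round(2),round(s['grip_width'],4),round(s['grip_force'],1));return s
E
python3 - <<'E'
from h import *
g=[.4521,-.1953]
r.move_straight([.42,-.1953,.30],Q,speed=.3)
r.move_straight([*g,.22],Q,speed=.2)
print(r.move_straight([*g,.127],Q,speed=.08,max_force=8));r.hold(.3);st('pre')
command_gripper(.015,60);r.hold(.3);s=st('grip')
np.save('grasp.npy',s['eef_pos'])
p=s['eef_pos']
r.move_straight([g[0],g[1],.145],Q,speed=.06);st()
r.move_straight([g[0],g[1],.235],Q,speed=.12);r.hold(.2);st('up')
snap('side','side1');im,_=snap('wrist','w1')
cv2.imwrite('pics/v1.png',np.hstack([cv2.resize(cv2.imread(f'pics/{f}.png'),(400,300)) for f in('side1','w1')]))
E
```

```text
False
pre 6.8583 [ 0.4522 -0.1953  0.1272] [0.9 0.3 0.1] [-0.02 -0.02  0.06] 0.0855 0.0
grip 7.7667 [ 0.4522 -0.1954  0.1271] [-0.4 -0.4  1.7] [-0.12  0.1   0.04] 0.0206 58.5
 8.2167 [ 0.4521 -0.1953  0.1453] [ 0.  -0.2 -0.9] [ 0.01  0.03 -0.  ] 0.0208 58.7
up 9.3167 [ 0.4518 -0.1951  0.2343] [-0.6  0.2 -1.1] [-0.   -0.01 -0.01] 0.0206 58.7
```

View pics/v1.png

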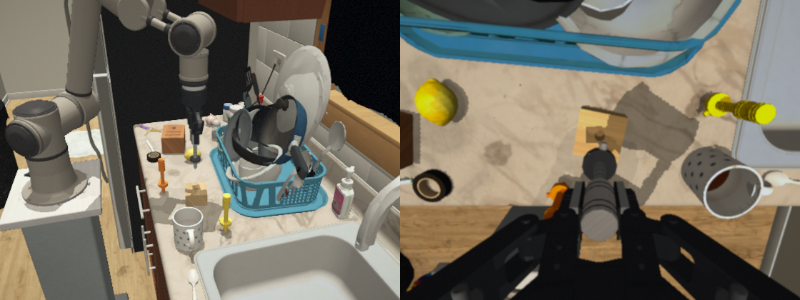

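The gauge is held upright, with its stop at about (600,160) in the wrist view, and the rest is now empty. I'll carry it across drawn in, then probe down into the bore.

```bash
python3 - <<'E'
from h import *
b=np.load('grasp.npy')[:2]+[.0060,.4018]; print(b)
r.move_straight([.41,-.15,.235],Q,speed=.2)
r.move_straight([.41,.16,.235],Q,speed=.25)
r.move_straight([*b,.215],Q,speed=.15);r.hold(.3);st('above')
h=r.move_straight([*b,.172],Q,speed=.03,max_force=3);print(h);st('in?')
snap('wrist','w2');snap('side','side2')
a=cv2.imread('pics/side2.png')[130:280,160:360]
cv2.imwrite('pics/v2.png',np.hstack([cv2.resize(a,(400,300)),cv2.resize(cv2.imread('pics/w2.png'),(400,300))]))
E
```

```text
[0.45817196 0.20639892]
above 12.1833 [0.458  0.2061 0.2154] [-0.8  0.9 -2. ] [0.07 0.02 0.02] 0.0207 58.7
False
in? 13.7667 [0.4583 0.2065 0.1722] [ 0.1  0.3 -1.6] [-0.02  0.04  0.04] 0.0209 58.7
```

View pics/v2.png

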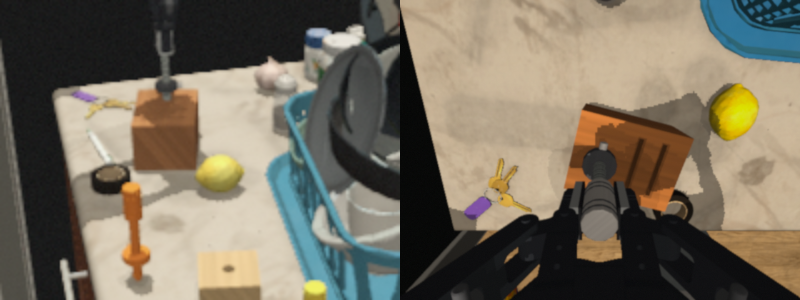

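The rod is about 15 mm into the bore without contact, and the rest at lower right is empty. Next I'll push the stop up, find the floor and press.

```bash
python3 - <<'E'
from h import *
b=np.load('grasp.npy')[:2]+[.0060,.4018]
def F(t=.1):
    f=[]
    for _ in range(5): r.hold(t/5);f.append(r.read_state()['contact_force'])
    return np.mean(f,0)
f0=F();print('free',f0.round(1))
print(r.move_straight([*b,.150],Q,speed=.02,max_force=15));st('stop')
print(r.move_straight([*b,.126],Q,speed=.01,max_force=7));s=st('floor?')
z=s['eef_pos'][2];tgt=z
for i in range(25):
    f=F()-f0;print(i,f.round(1),r.read_state()['eef_pos'][2].round(4),round(tgt,4))
    if f[2]>14 or tgt<z-.006: break
    tgt-=.0003;r.move_straight([*b,tgt],Q,speed=.01)
for i in range(6): print('press',(F(.25)-f0).round(1))
st('end')
E
```

```text
free [ 0.1  0.  -1. ]
False
stop 15.2 [0.4582 0.2064 0.15  ] [-1.2  0.1  0.9] [-0.08  0.17  0.01] 0.0207 58.8
True
floor? 16.7083 [0.4582 0.2064 0.1342] [-1.4  0.5  4.6] [-0.03  0.14  0.06] 0.0209 59.6
0 [-0.2 -0.1  5.9] 0.1342 0.1342
1 [-0.8 -1.2  7. ] 0.1342 0.1339
2 [-1.7 -1.4  9.1] 0.1341 0.1336
3 [-2.3 -1.4 11.7] 0.1341 0.1333
4 [-2.7 -1.6 13.9] 0.1341 0.133
5 [-3.4 -2.  15.3] 0.134 0.1327
press [-3.5 -1.8 15.5]
press [-3.3 -2.1 15.3]
press [-3.4 -1.5 15.4]
press [-3.4 -2.  15.7]
press [-3.  -2.  16.1]
press [-3.2 -2.2 15.7]
end 19.9583 [0.4586 0.2065 0.134 ] [-3.2 -2.  15.5] [-0.5   0.8   0.05] 0.0205 60.3
```

The floor is hard at foot z ≈ 0.019, a depth of about 53 mm and within the given range. The press of about 15.5 N total was held for over 1.5 s. Now I'll unload, release, retreat and check.

```bash
python3 - <<'E'
from h import *
b=np.load('grasp.npy')[:2]+[.0060,.4018]
r.move_straight([*b,.1339],Q,speed=.01);r.hold(.2);st('unload')
command_gripper(.06);r.hold(.2);st('open')
r.move_straight([*b,.24],Q,speed=.08)
r.move_straight([.36,.10,.30],Q,speed=.2);r.hold(.3);st('away')
snap('side','side3');snap('wrist','w3');snap('top','top3')
a=cv2.imread('pics/side3.png')[150:230,180:290];t=cv2.imread('pics/top3.png')
cv2.imwrite('pics/v3.png',np.hstack([cv2.resize(a,(412,300)),cv2.resize(cv2.imread('pics/w3.png'),(388,300))]))
P=world('top',np.load('pics/top3.npy'))
for lo,hi in((.135,.165),(.076,.09)):
    m=(abs(P[...,:2]-[.4575,.207])<.025).all(-1)&(P[...,2]>lo)&(P[...,2]<hi);q=P[m];print(len(q),q.mean(0).round(4),np.median(q[:,2]).round(4))
E
```

```text
unload 20.425 [0.4586 0.2065 0.1342] [-0.5 -0.6  6.8] [-0.15  0.22  0.02] 0.021 59.0
open 21.0833 [0.4581 0.2064 0.1339] [-0.7 -1.  -0.5] [0.01 0.02 0.  ] 0.0601 0.0
away 23.7917 [0.3602 0.1003 0.2996] [-0.2  0.6  0.2] [ 0.04 -0.03  0.01] 0.0601 0.0
0 [nan nan nan] nan
0 [nan nan nan] nan<stdin>:12: RuntimeWarning: Mean of empty slice.
  ret = um.true_divide(
  return _methods._mean(a, axis=axis, dtype=dtype,
  ret = ret.dtype.type(ret / rcount)
```

View pics/v3.png

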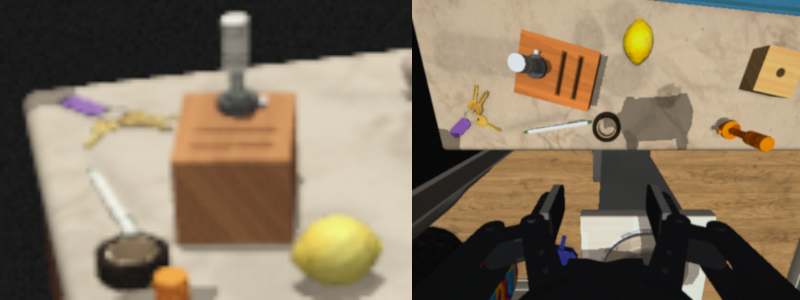

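The side crop shows the gauge standing upright in the bore at (236,60) with the stop on the block at (240,102); lemon, tape and keys are in place. I'll do a last height check and hand in if it passes.

```bash
python3 - <<'E'
from h import *
P=world('side',np.load('pics/side3.npy'))
m=(abs(P[...,:2]-[.4575,.207])<.03).all(-1)&(P[...,2]>.065);z=P[...,2][m];print(z.max().round(4))
g=P[m&True];
for lo,hi in((.078,.088),(.11,.125),(.135,.16)):
    q=g[(g[:,2]>lo)&(g[:,2]<hi)];print(lo,len(q),q.mean(0).round(4))
if .143<z.max()<.155: r.finish_job();st()
E
```

```text
0.1506
0.078 57 [0.4583 0.2004 0.0817]
0.11 32 [0.4563 0.197  0.118 ]
0.135 54 [0.457  0.2011 0.144 ]
the job is handed in; nothing more can be done
the job is handed in; nothing more can be done
```

The job is handed in: the gauge stands upright in the bore with its rod on the floor (about 53 mm deep) and its stop flush on the block, after a press of about 15 N held for over 1.5 s, at around 24 s of the 53 s allowed.

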